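# Check both scooter brake levers against their stops

## Task

Check the brake levers of the scooter handlebar in the bench stand: with the outside of the fingers, press the left lever (the robot's left) all the way in to its stop, keep it there for a second, and let it spring right out again. Then press the right lever all the way in to its stop, where it stays short of the grip, and finish while still holding it there. Only press the levers from the side facing the robot, never reach in behind them or grip them, do not touch the bar, its grips or the brake housings, and leave the things lying around alone.

Things in the scene. Friction and masses are not known exactly. Their poses are not given: they have to be found in the camera images.
- stand: fixed bench stand: round dark foot 120 mm across, column and red clamp block, holding a scooter handlebar by its stem. Origin at the foot's centre on the worktop; the bar runs along its y axis (to the robot's left) and both levers stand on the -x side, towards the robot. It does not move.
- bar: the handlebar: round bar 460 mm long, axis 130 mm above the worktop, straight over the foot's centre, with black rubber grips (115 mm long, 33 mm thick, 40 mm at their end flanges) at both ends and the black brake housings just inside them. Nothing of it stands higher than 151 mm. Origin as stand.
- left_press (a point): the place to press the left lever: centre of the blade's outer face (the face towards the robot), 80 mm from the lever's pivot. Its x axis is level and points square into the face, towards the bar (the way to press); its y axis runs along the blade towards the robot's left; z is up. The blade is a silver strip 17 mm tall, 7 mm thick, 120 mm long from pivot to rounded tip; this point is half-way up it, 130 mm above the worktop. It moves with the lever.
- left_pivot (a point): upright pivot axis of the left lever, half-way up the blade, in the black housing on the bar. At rest the blade splays 0.34 rad away from the bar, outwards to its tip.
- left_lever (a joint): the left lever, rad: 0 = sprung out at rest, 0.30 = pressed in to its stop. A spring returns it: at the press point it takes about 1.3 N to start and 4 N to reach the stop (more is felt when slanting finger backs rub on the blade); there it is suddenly solid, with the blade nearly parallel to the bar and about 25 mm clear of the grip. The press point travels about 24 mm.
- left_inner: black rubber strip on the inner face of the left blade (towards the bar), 4 mm thick, 10 mm tall. Only touched by a finger that reaches in behind the lever, to pinch or hook it. Origin at the pivot.
- right_press (a point): the place to press the right lever: centre of the blade's outer face (the face towards the robot), 80 mm from the lever's pivot. Its x axis is level and points square into the face, towards the bar (the way to press); its y axis runs along the blade towards the robot's left; z is up. The blade is a silver strip 17 mm tall, 7 mm thick, 120 mm long from pivot to rounded tip; this point is half-way up it, 130 mm above the worktop. It moves with the lever.
- right_pivot (a point): upright pivot axis of the right lever, half-way up the blade, in the black housing on the bar. At rest the blade splays 0.34 rad away from the bar, outwards to its tip.
- right_lever (a joint): the right lever, rad: 0 = sprung out at rest, 0.30 = pressed in to its stop. A spring returns it: at the press point it takes about 1.3 N to start and 4 N to reach the stop (more is felt when slanting finger backs rub on the blade); there it is suddenly solid, with the blade nearly parallel to the bar and about 25 mm clear of the grip. The press point travels about 24 mm.
- right_inner: black rubber strip on the inner face of the right blade (towards the bar), 4 mm thick, 10 mm tall. Only touched by a finger that reaches in behind the lever, to pinch or hook it. Origin at the pivot.
- tape_1: bystander: black roll of tape lying flat, 58x56x19 mm; origin under its centre
- sewing_tin: bystander: grey tin box, 70x114x37 mm; origin under its centre
- dosing_ball: bystander: pale round dosing cup, 66x66x50 mm; origin under its centre
- keys_1: bystander: bunch of keys with a white fob lying flat, 110x121x8 mm; origin under its centre
- care_can: bystander: blue and white spray can, standing, 54x56x169 mm; origin under its centre
- bottle_1: bystander: brown dropper bottle, standing, 33x34x102 mm; origin under its centre

How it is judged:
On the way, in this order (a step that is already met when the one before it is completed fails the run):
1. the left lever is held in at its stop by the fingers while the right one is out (value of joint left_lever above 0.26 rad and contact force between the fingers and left_lever above 1 N and value of joint right_lever below 0.05 rad), for 0.6 s.
2. the left lever is let go and has sprung out again (value of joint left_lever below 0.03 rad and contact force between the fingers and left_lever below 0.2 N), for 0.2 s.
3. the right lever is held in at its stop by the fingers (value of joint right_lever above 0.26 rad and contact force between the fingers and right_lever above 1 N), for 0.3 s.
At the end, for the whole second after the job is handed in: The fingers hold the right lever in at its stop (joint over 0.26 of 0.30 rad, at least 1 N, at rest); the left lever is out (under 0.03 rad) and not touched (all of step 2 and all of step 3 and velocity of joint right_lever between -0.1 and 0.1 rad/s); the arm keeps its last pose, push and grip.
It fails at once if a finger reaches in behind a lever (touches its inner rubber strip with over 1 N) (contact force between the fingers and left_inner above 1 N or contact force between the fingers and right_inner above 1 N).
It fails at once if the robot touches the bar, a grip or a brake housing with over 2 N (contact force between any of the fingers, the arm and bar above 2 N).
It fails at once if a bystander is moved by more than 20 mm (distance of any of tape_1, sewing_tin, dosing_ball, keys_1, care_can, bottle_1 from where it was at the start of the episode above 0.02 m).
It also fails if it takes over 45 s, if anything falls off the work surface, if the arm or the gripper's body presses on something with over 40 N, if the wrist force passes 120 N, or if a joint passes its speed limit or range.

## Robot

A 6-joint arm with a two-finger parallel gripper is mounted at the origin on a cart in front of the work surface, level with it; the furniture and walls round the work are solid. World frame = base frame: x ahead of the robot, y to its left, z up, the work surface at z = 0. Lengths are in m, angles in rad, forces in N, time in s.
With the tool pointing down it reaches from about 0.275 to 0.875 m from the base axis. Payload 12.5 kg.
Tool frame: the origin (TCP) lies at the very end of the fingers, on their centre line; the grasp point (between the pads) lies 19 mm behind it; x points along the fingers, y is the direction in which the jaws open and shut, and the axes are right-handed (so a half turn about x gives the same grasp; the last joint's range is limited). The gripper opens to 85 mm and grips with 20 to 120 N. Pads are 22 mm wide; open, the fingers measure 114 mm over their backs; the gripper's body (76 mm by 85 mm) begins 54 mm behind the grasp point. The pads swing forward as they close: fully open they stand 13 mm farther back than shut.
Start: joints at [-1.261, 0.351, 1.652, -0, 1.139, -0.085], TCP at [0.212, -0.508, 0.231] pointing down, gripper open.
Joint ranges: [-2.75, 2.75], [-0.79, 2.1], [0.01, 2.65], [-1.57, 4.71], [0.07, 3.14], [-2.87, 2.87]. Speed limits (rad/s): [2.22, 2.22, 2.79, 3.14, 3.14, 3.14].

## Interface

Orientations are given as a 3x3 rotation matrix whose columns are the frame's x, y, z axes.
In Python, from bench import manip gives the robot as it stands. Calls block until the motion is done:
- manip.move_ptp(position, orientation): joint-space move of the TCP to a pose.
- manip.move_l(position, attitude=None, max_speed=0.15): straight line of the TCP; attitude=None keeps the orientation; max_speed is the mean speed in m/s.
- manip.move_j(angles): joint-space move.
- manip.set_gripper(opening, effort=None): opening from 0.0 (shut) to 1.0 (fully open); effort is the grip in N (None keeps the last); returns when the fingers have stopped.
- manip.dwell(seconds).
- manip.inverse_kinematics(position, orientation): joint angles nearest the present ones, or None.
- manip.grab_frame(name): name is "scene" or "top" or "wrist"; returns (picture, depth): 400x640x3 uint8, red, green, blue; 400x640 float32, m along the optical axis (not along the pixel's ray), 0 where there is no reading.
- manip.get_calibration(name): a dict with "camera_matrix" (3x3 intrinsics, pixels), "R" (3x3) and "t" (3): a world point X has camera coordinates R X + t. Camera axes: x right, y down, z forward; pixel columns grow to the right and rows downward; lengths in m; the calibration is good to about 2 mm. A picture is of the moment at which its call begins: read the wrist's pose just before it. get_calibration takes no time and is no camera call; for the wrist camera it gives the pose at the moment of the call.
A pose or a line that the arm cannot do raises manip.Unreachable and nothing moves.
- manip.sign_off(): hands the job in, once; it reports no verdict.
Trained networks look in the newest picture that a camera, given by its name, has taken for a name from the list of things; names that differ only in an ending like _2 or _b are one class to them, and where a whole thing is asked for, a point or a joint stands for the part that bears it (a point fixed in the world has none). Each returns a list of dicts, best first, with "confidence" (0 to 1); they miss things now and then, are a little off and sometimes report something else, mostly with a low value. They report only what shows in the picture. A call takes as long as a camera call.
- manip.look_for(camera, name): "at" ([x, y, z] in m, in world coordinates, good to about 4 mm: the middle of the surface that is visible of it).
Readings, each from a call of its own:
- manip.current_time(): time.
- manip.current_qpos(): joint angles.
- manip.current_joint_vel(): joint speeds.
- manip.current_joint_torque(): joint torques, N m.
- manip.current_ee_pos(): TCP position.
- manip.current_tcp_rot(): TCP orientation.
- manip.current_force(): force on the tool from outside, world axes, zero at the start.
- manip.current_ft_torque(): the same for the moment, N m.
- manip.current_grip_width(): opening from 0.0 (shut) to 1.0 (fully open).
Only numpy, scipy, OpenCV 4.12 (cv2) and the standard library are available. Lean on these libraries where they do the work, as an engineer would, in place of code of your own. Each camera call takes 0.05 s, during which the arm holds its last target.

## Working session

There is one attempt and no reset: what is moved stays moved. The work goes in short steps, each a Python script; the robot and the scene stay as the last script left them, time stands still between calls to the robot, and variables do not carry over. Pictures are saved under pics/ and viewed, and the job is handed in when it is done.

```bash
mkdir -p pics; ls; python3 - <<'E'
from bench import manip
import cv2,numpy as np
for c in ["scene","top"]:
    p,d=manip.grab_frame(c); cv2.imwrite(f"pics/{c}0.png",p[:,:,::-1])
    for n in ["stand","left_press","right_press","left_pivot","right_pivot","care_can","bottle_1","sewing_tin","dosing_ball","tape_1","keys_1"]:
        r=manip.look_for(c,n); print(c,n,[(np.round(q["at"],3).tolist(),round(q["confidence"],2)) for q in r[:3]])
    k=manip.get_calibration(c); print(k)
print(manip.current_time(),manip.current_ee_pos(),manip.current_tcp_rot())
E
```

```text
pics
scene stand [([0.538, -0.06, 0.131], 0.76)]
scene left_press [([0.504, 0.099, 0.13], 0.5)]
scene right_press [([0.472, -0.192, 0.134], 0.67)]
scene left_pivot [([0.503, 0.101, 0.131], 0.54), ([0.385, -0.167, -0.0], 0.48)]
scene right_pivot [([0.473, -0.2, 0.134], 0.77)]
scene care_can [([0.55, -0.524, 0.085], 0.72)]
scene bottle_1 [([0.456, -0.377, 0.052], 0.75)]
scene sewing_tin [([0.567, -0.288, 0.039], 0.79)]
scene dosing_ball [([0.599, -0.439, 0.033], 0.66)]
scene tape_1 [([0.471, -0.193, 0.135], 0.67)]
scene keys_1 [([0.382, -0.168, 0.001], 0.68)]
{'camera_matrix': array([[442.26905462,   0.        , 322.06416288],
       [  0.        , 442.26905462, 197.76318945],
       [  0.        ,   0.        ,   1.        ]]), 'R': array([[ 0.44093377, -0.89752965, -0.00423494],
       [-0.42396946, -0.20412212, -0.8823741 ],
       [ 0.79109248,  0.39086403, -0.4705295 ]]), 't': array([-0.31125098,  0.30338263,  0.93924734])}
top stand [([0.549, -0.047, 0.138], 0.74)]
top left_press [([0.501, 0.119, 0.135], 0.59)]
top right_press [([0.466, -0.196, 0.137], 0.62)]
top left_pivot [([0.
[... 349 characters left out ...]
38], 0.55)]
top tape_1 [([0.533, 0.315, 0.014], 0.72), ([0.497, 0.121, 0.14], 0.38)]
top keys_1 [([0.382, -0.164, -0.0], 0.68)]
{'camera_matrix': array([[392.7485082 ,   0.        , 316.62817813],
       [  0.        , 392.7485082 , 198.11516798],
       [  0.        ,   0.        ,   1.        ]]), 'R': array([[-0.00268342, -0.99999044,  0.00345238],
       [-0.9986835 ,  0.00250303, -0.0512347 ],
       [ 0.05122557, -0.00358532, -0.99868067]]), 't': array([-0.09073453,  0.50953307,  1.25209106])}
1.2 [ 0.21155078 -0.50765941  0.23128535] [[-2.58667158e-05  3.84642724e-01 -9.23065531e-01]
 [ 5.84443073e-05 -9.23065529e-01 -3.84642725e-01]
 [-9.99999998e-01 -6.38973696e-05  1.39649608e-06]]
```

View pics/scene0.png

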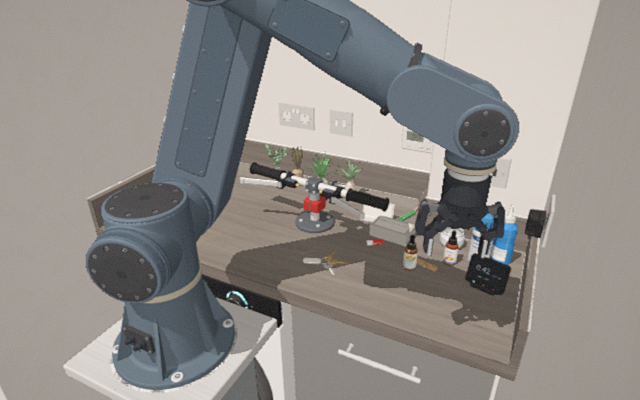

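View pics/top0.png

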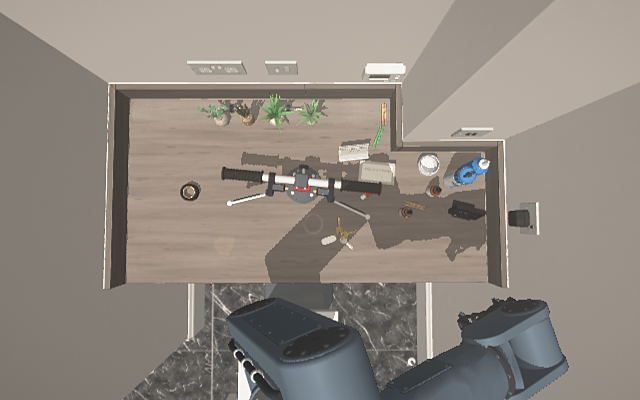

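The top view shows the bar from about (222,173) to (382,188). The left lever's tip is near (229,203) and the right one's near (367,217). I'll measure these with the depth image.

```bash
python3 - <<'E'
from bench import manip
import cv2,numpy as np
P=[]
for c in ["top"]:
    p,d=manip.grab_frame(c);k=manip.get_calibration(c)
    v,u=np.mgrid[:400,:640]; 
    X=np.stack([u,v,np.ones_like(u)],-1).reshape(-1,3)@np.linalg.inv(k["camera_matrix"]).T*d.reshape(-1,1)
    W=((X-k["t"])@k["R"]).reshape(400,640,3); np.save("W.npy",W)
    m=(W[...,2]>.105)&(W[...,2]<.175)&(d>0)&(u>200)&(u<395)&(v>150)&(v<230)
    cv2.imwrite("pics/m.png",cv2.resize(np.where(m[...,None],p[:,:,::-1],255)[140:240,200:400],None,fx=4,fy=4,interpolation=0))
    cv2.imwrite("pics/c.png",cv2.resize(p[140:240,200:400,::-1],None,fx=4,fy=4,interpolation=cv2.INTER_CUBIC))
    for uv in [(300,184)]: print(W[uv[1],uv[0]])
    w=W[m]; 
    for y in np.arange(-.29,.22,.02):
        s=w[abs(w[:,1]-y)<.004]
        if len(s): 
            xs=np.sort(s[:,0]); g=np.split(xs,np.where(np.diff(xs)>.008)[0]+1)
            print(round(y,2),[(round(a[0],3),round(a[-1],3),len(a)) for a in g], s[:,2].max().round(3))
E
```

```text
[ 0.54322431 -0.04375474  0.14828512]
-0.27 [(np.float64(0.512), np.float64(0.546), 35)] 0.153
-0.25 [(np.float64(0.518), np.float64(0.547), 30)] 0.148
-0.23 [(np.float64(0.445), np.float64(0.459), 9), (np.float64(0.52), np.float64(0.55), 28)] 0.15
-0.21 [(np.float64(0.457), np.float64(0.468), 11), (np.float64(0.523), np.float64(0.553), 28)] 0.15
-0.19 [(np.float64(0.465), np.float64(0.477), 10), (np.float64(0.523), np.float64(0.552), 27)] 0.149
-0.17 [(np.float64(0.477), np.float64(0.489), 11), (np.float64(0.526), np.float64(0.556), 31)] 0.153
-0.15 [(np.float64(0.486), np.float64(0.491), 8), (np.float64(0.533), np.float64(0.553), 22)] 0.144
-0.13 [(np.float64(0.492), np.float64(0.562), 74)] 0.149
-0.11 [(np.float64(0.512), np.float64(0.556), 42)] 0.147
-0.09 [(np.float64(0.512), np.float64(0.559), 39)] 0.148
-0.07 [(np.float64(0.541), np.float64(0.571), 26)] 0.149
-0.05 [(np.float64(0.532), np.float64(0.573), 45)] 0.153
-0.03 [(np.float64(0.534), np.float64(0.572), 36)] 0.153
-0.01 [(np.float64(0.547), np.float64(0.568), 17)] 0.143
0.01 [(np.float64(0.523), np.float64(0.568), 32)] 0.147
0.03 [(np.float64(0.524), np.float64(0.577), 47)] 0.148
0.05 [(np.float64(0.51), np.float64(0.576), 52)] 0.147
0.07 [(np.float64(0.507), np.float64(0.512), 8), (np.float64(0.547), np.float64(0.582), 39)] 0.156
0.09 [(np.float64(0.504), np.float64(0.513), 11), (np.float64(0.553), np.float64(0.584), 32)] 0.15
0.11 [(np.float64(0.498), np.float64(0.507), 11), (np.float64(0.553), np.float64(0.582), 30)] 0.147
0.13 [(np.float64(0.492), np.float64(0.504), 13), (np.float64(0.557), np.float64(0.586), 32)] 0.148
0.15 [(np.float64(0.489), np.float64(0.498), 9), (np.float64(0.559), np.float64(0.589), 30)] 0.151
0.17 [(np.float64(0.486), np.float64(0.492), 3), (np.float64(0.56), np.float64(0.588), 28)] 0.151
```

View pics/c.png

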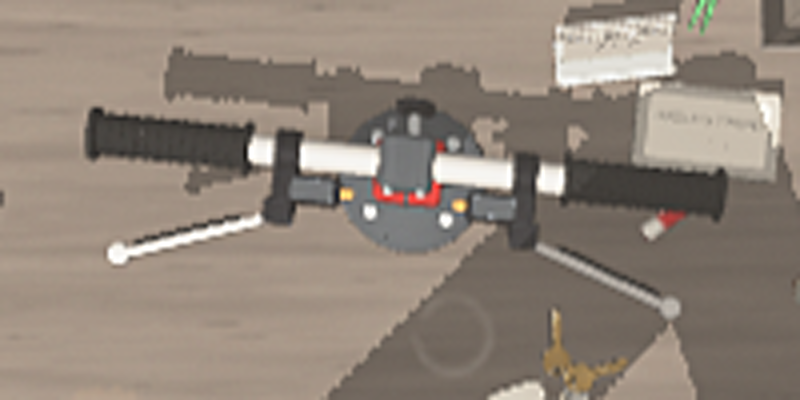

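View pics/m.png

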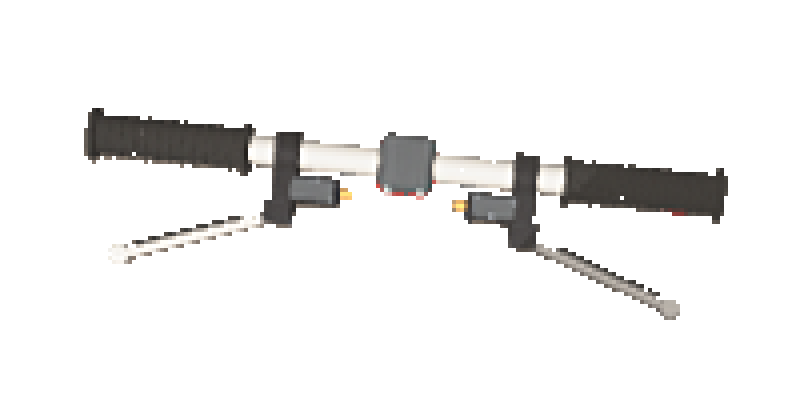

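```bash
cat > geo.py <<'E'
import numpy as np, scipy.optimize as so
W=np.load("W.npy")
v,u=np.mgrid[:400,:640]
m=(W[...,2]>.105)&(W[...,2]<.175)&(u>200)&(u<395)&(v>150)&(v<230)
w=W[m]
# bar from grips
def gripmid(lo,hi):
    s=w[(w[:,1]>lo)&(w[:,1]<hi)&(w[:,0]>.505)]; 
    s=s[(s[:,0]>.505+.1*(s[:,1]+.27))]
    return s
g=np.vstack([gripmid(-.265,-.17),gripmid(.09,.18)])
a,b=np.polyfit(g[:,1],g[:,0],1)
yaw=-np.arctan(a); ey=np.array([np.cos(np.pi/2+yaw),np.sin(np.pi/2+yaw)]); ex=np.array([np.cos(yaw),np.sin(yaw)])
out={}
for s,n in ((1,"left"),(-1,"right")):
    ang=yaw+ (np.pi/2+.34 if s>0 else -np.pi/2-.34)
    d=np.array([np.cos(ang),np.sin(ang)])   # pivot->tip
    q=w[(w[:,0]<b+a*w[:,1]-.03)]; q=q[(q[:,1]>.07) if s>0 else (q[:,1]<-.15)][:,:2]
    nrm=np.array([-d[1],d[0]])*(-s)  # towards bar
    off=np.median(q@nrm); t=np.sort(q@d); tip=t[-3:].mean()
    piv=d*(tip-.120)+nrm*off
    slope=np.polyfit(q@d,q@nrm,1)[0]
    out[n]=dict(piv=piv,ang=ang,d=d,n=nrm,slope=slope,npix=len(q))
def face(n,dq,r=.08):
    o=out[n]; s=1 if n=="left" else -1
    A=o["ang"]-s*dq; d=np.array([np.cos(A),np.sin(A)]); nn=np.array([-d[1],d[0]])*(-s)
    return o["piv"]+d*r-nn*.0035, nn, d
E
python3 - <<'E'
from geo import *
print("yaw",yaw,a,b)
for n in out:
    print(n,out[n]["piv"],out[n]["n"],"residual slope",out[n]["slope"],out[n]["npix"])
    print("pivot in bar frame: ahead",(out[n]["piv"]-[b,0])@ex,"along",(out[n]["piv"]-[b,0])@ey)
    for q in (0,.3): print(q,face(n,q)[:2])
E
```

```text
yaw -0.10119596701223979 0.10154282450375912 0.5575165932095953
left [0.51644926 0.05093152] [0.97162156 0.23654077] residual slope -0.010004241287800612 147
pivot in bar frame: ahead -0.046002503918022165 along 0.04652220051342204
0 (array([0.49412533, 0.12783335]), array([0.97162156, 0.23654077]))
0.3 (array([0.51784844, 0.13099582]), array([ 0.99812811, -0.06115778]))
right [ 0.49778269 -0.13430044] [ 0.90424161 -0.42702121] residual slope -0.016450790382897526 140
pivot in bar frame: ahead -0.045860831943735504 along -0.1396478825863783
0 (array([ 0.46045614, -0.20514519]), array([ 0.90424161, -0.42702121]))
0.3 (array([ 0.48305934, -0.21301176]), array([ 0.9900484 , -0.14072728]))
```

```bash
cat > h.py <<'E'
from bench import manip
import numpy as np
from geo import face
def pose(n,sgn,back,z,q=.3,half=.011):
    p,nn,d=face(n,q); xy=p-nn*(half+back)
    y=np.array([d[0],d[1],0])*sgn; x=np.array([0,0,-1.])
    return np.array([xy[0],xy[1],z]),np.stack([x,y,np.cross(x,y)],1)
def status(t=""):
    f=manip.current_force(); print(t,"t",round(manip.current_time(),2),"ee",np.round(manip.current_ee_pos(),4),"F",np.round(f,2))
E
python3 - <<'E'
from h import *
for n in ("left","right"):
    for s in (1,-1):
        for z in (.25,.108):
            for b in (.075,0.):
                p,R=pose(n,s,b,z); q=manip.inverse_kinematics(p,R); print(n,s,z,b,p.round(3),None if q is None else np.round(q,2))
E
```

```text
left 1 0.25 0.075 [0.432 0.136 0.25 ] [ 0.2   0.15  1.87 -0.    1.12 -1.31]
left 1 0.25 0.0 [0.507 0.132 0.25 ] [ 0.17  0.28  1.7  -0.    1.16 -1.34]
left 1 0.108 0.075 [0.432 0.136 0.108] [ 0.2   0.36  2.   -0.    0.78 -1.31]
left 1 0.108 0.0 [0.507 0.132 0.108] [ 0.17  0.47  1.82 -0.    0.85 -1.34]
left -1 0.25 0.075 [0.432 0.136 0.25 ] [ 0.2   0.15  1.87 -0.    1.12  1.83]
left -1 0.25 0.0 [0.507 0.132 0.25 ] [ 0.17  0.28  1.7  -0.    1.16  1.8 ]
left -1 0.108 0.075 [0.432 0.136 0.108] [ 0.2   0.36  2.   -0.    0.78  1.83]
left -1 0.108 0.0 [0.507 0.132 0.108] [ 0.17  0.47  1.82 -0.    0.85  1.8 ]
right 1 0.25 0.075 [ 0.398 -0.201  0.25 ] [-0.57  0.14  1.88 -0.    1.12  1.14]
right 1 0.25 0.0 [ 0.472 -0.211  0.25 ] [-0.51  0.27  1.71 -0.    1.16  1.2 ]
right 1 0.108 0.075 [ 0.398 -0.201  0.108] [-0.57  0.35  2.02 -0.    0.77  1.14]
right 1 0.108 0.0 [ 0.472 -0.211  0.108] [-0.51  0.46  1.84 -0.    0.84  1.2 ]
right -1 0.25 0.075 [ 0.398 -0.201  0.25 ] [-0.57  0.14  1.88 -0.    1.12 -2.  ]
right -1 0.25 0.0 [ 0.472 -0.211  0.25 ] [-0.51  0.27  1.71 -0.    1.16 -1.94]
right -1 0.108 0.075 [ 0.398 -0.201  0.108] [-0.57  0.35  2.02 -0.    0.77 -2.  ]
right -1 0.108 0.0 [ 0.472 -0.211  0.108] [-0.51  0.46  1.84 -0.    0.84 -1.94]
```

```bash
python3 - <<'E'
from h import *
k=manip.get_calibration("wrist"); C=-k["R"].T@k["t"]; print("cam in tool frame",manip.current_tcp_rot().T@(C-manip.current_ee_pos()))
# tool z for left sgn=1
print(pose("left",1,0,.1)[1][:,2])
manip.set_gripper(0.0,30)
p,R=pose("left",1,.075,.25)
manip.move_ptp(p,R); status("above")
p,R=pose("left",1,.075,.108); manip.move_l(p,None,.15); status("low")
import cv2
for c in ("top","scene","wrist"):
    im,_=manip.grab_frame(c); cv2.imwrite(f"pics/{c}1.png",im[:,:,::-1])
E
```

```text
cam in tool frame [-0.14095897  0.00023448 -0.07057048]
[ 0.99812811 -0.06115778  0.        ]
above t 4.43 ee [0.4323 0.1358 0.25  ] F [-0.28  0.07  0.43]
low t 5.53 ee [0.4324 0.1363 0.1086] F [0.74 0.57 0.22]
```

View pics/wrist1.png

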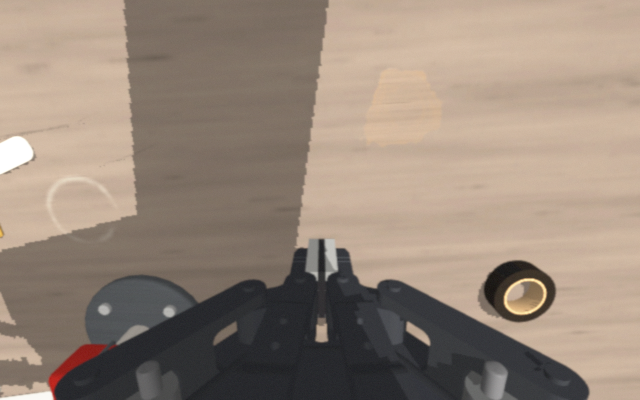

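View pics/scene1.png

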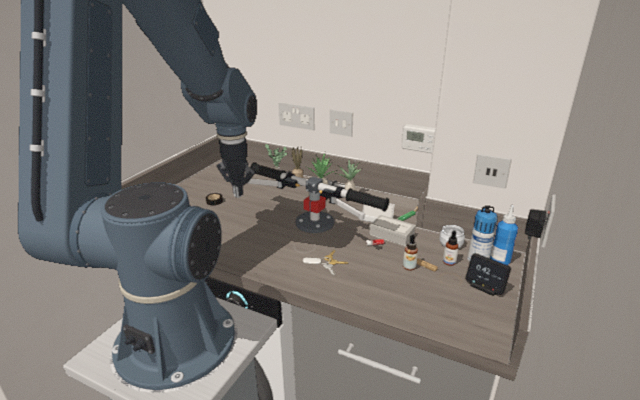

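The wrist view shows the shut fingertips at about (321,250), clear of the lever. The scene view shows the gripper on the robot's side of the left lever. Next I'll press in small steps while reading the force.

```bash
cat >> h.py <<'E'
def press(n,sgn,z=.108,fstop=9.0):
    nn=face(n,.3)[1]
    f0=np.array(manip.current_force())[:2]@nn
    manip.move_l(pose(n,sgn,.030,z)[0],None,.1)
    b=.030
    while b>-.012:
        b-= .004 if b>.006 else .0015
        manip.move_l(pose(n,sgn,b,z)[0],None,.06); 
        f=np.array(manip.current_force())
        fn=-(f[:2]@nn-f0); print(round(b,4),"Fn",round(fn,2),np.round(f,2),"lag",np.round((pose(n,sgn,b,z)[0]-manip.current_ee_pos())*1e3,1),round(manip.current_time(),2))
        if fn>fstop: break
    return b
E
python3 - <<'E'
from h import *
import cv2
b=press("left",1); manip.dwell(.2)
status("held")
im,_=manip.grab_frame("top"); cv2.imwrite("pics/top2.png",im[:,:,::-1])
cv2.imwrite("pics/top2c.png",cv2.resize(im[140:240,200:400,::-1],None,fx=4,fy=4,interpolation=cv2.INTER_CUBIC))
im,_=manip.grab_frame("wrist"); cv2.imwrite("pics/wrist2.png",im[:,:,::-1])
E
```

```text
0.026 Fn 0.36 [-0.51 -0.61  0.03] lag [ 0.1 -0.  -0.1] 6.53
0.022 Fn 0.78 [-0.87  0.43  1.06] lag [0.1 0.  0.1] 6.78
0.018 Fn 1.62 [-1.77 -0.43  0.25] lag [-0.   0.1  0.1] 7.03
0.014 Fn 2.89 [-3.03 -0.43  0.94] lag [-0.1  0.1  0.1] 7.28
0.01 Fn 1.87 [-1.96  0.41 -0.04] lag [-0.1  0.   0. ] 7.53
0.006 Fn 3.35 [-3.42  0.79  1.01] lag [-0.1  0.   0. ] 7.78
0.0045 Fn 3.11 [-3.11  2.02 -0.48] lag [ 0.  -0.1  0. ] 8.03
0.003 Fn 3.38 [-3.42  1.41  0.25] lag [-0.  -0.1  0. ] 8.28
0.0015 Fn 3.4 [-3.32  3.15 -0.13] lag [-0.1 -0.   0. ] 8.53
-0.0 Fn 2.72 [-2.71  2.18 -0.17] lag [-0.1 -0.   0. ] 8.78
-0.0015 Fn 3.2 [-3.2   2.04  0.44] lag [-0. -0.  0.] 9.03
-0.003 Fn 7.0 [-6.92  3.31  2.87] lag [ 0.7 -0.1  0.1] 9.28
-0.0045 Fn 13.15 [-13.09   3.22   7.53] lag [ 1.8 -0.1  0.2] 9.53
held t 9.73 ee [0.5096 0.1315 0.1078] F [-13.32   3.7    6.81]
```

View pics/top2c.png

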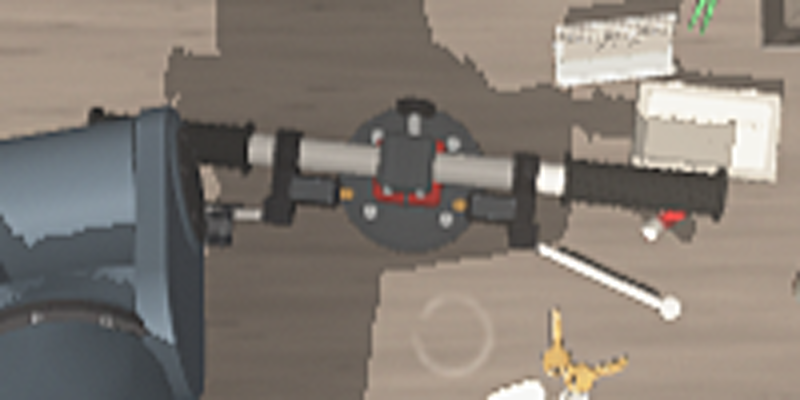

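View pics/wrist2.png

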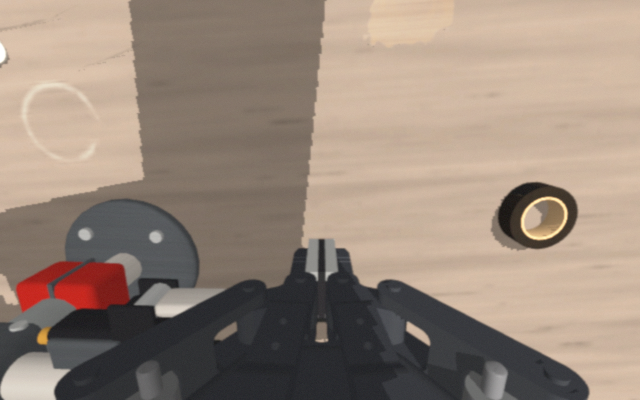

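In the top picture, the visible piece of the left blade (crop about 235–262, 214) now runs parallel to the bar. The force rose from 3 to 13 N over the last 3 mm, so the lever is on its stop. The right lever is still out. I'll hold for a second, back off, and check that it springs out.

```bash
python3 - <<'E'
from h import *
import cv2
manip.dwell(1.0); status("held")
manip.move_l(pose("left",1,.075,.108)[0],None,.12); status("back")
manip.move_l(pose("left",1,.075,.25)[0],None,.2); status("up")
p,R=pose("right",-1,.075,.25); manip.move_ptp(p,R)
manip.move_l(pose("right",-1,.075,.108)[0],None,.15); status("right low")
im,_=manip.grab_frame("top"); cv2.imwrite("pics/top3c.png",cv2.resize(im[140:240,200:400,::-1],None,fx=4,fy=4,interpolation=cv2.INTER_CUBIC))
E
```

```text
held t 10.83 ee [0.5096 0.1315 0.1079] F [-14.22   3.71   6.29]
back t 11.64 ee [0.4331 0.1363 0.1083] F [-0.18 -0.04 -0.08]
up t 12.5 ee [0.4317 0.1361 0.249 ] F [ 0.09  0.18 -0.55]
right low t 14.88 ee [ 0.3983 -0.201   0.1086] F [-0.   -0.21 -0.07]
```

View pics/top3c.png

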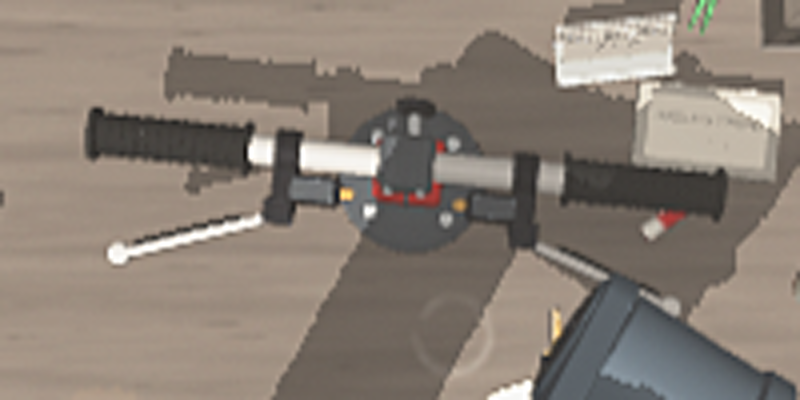

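The left lever is back out, with its tip at crop (117,254) as before. The right lever is still at rest, with its tip near (671,306). Now I'll press the right one.

```bash
python3 - <<'E'
from h import *
import cv2
press("right",-1,fstop=10); manip.dwell(.8); status("held"); print(np.abs(manip.current_joint_vel()).max())
im,_=manip.grab_frame("top"); cv2.imwrite("pics/top4c.png",cv2.resize(im[140:240,200:400,::-1],None,fx=4,fy=4,interpolation=cv2.INTER_CUBIC))
im,_=manip.grab_frame("scene"); cv2.imwrite("pics/scene4c.png",cv2.resize(im[130:280,200:450,::-1],None,fx=3,fy=3,interpolation=cv2.INTER_CUBIC))
E
```

```text
0.026 Fn 1.17 [-1.53  0.86  0.33] lag [ 0.1  0.  -0.1] 15.78
0.022 Fn 1.1 [-1.5   0.53  0.86] lag [ 0.1 -0.1  0.1] 16.03
0.018 Fn 2.38 [-2.75  0.82  0.29] lag [-0.  -0.1  0.1] 16.28
0.014 Fn 2.02 [-2.38  0.88  0.83] lag [-0.1 -0.   0.1] 16.53
0.01 Fn 2.43 [-3.03 -0.73  0.33] lag [-0.1  0.   0. ] 16.78
0.006 Fn 3.19 [-3.66  0.24 -0.11] lag [-0.1  0.   0. ] 17.03
0.0045 Fn 3.54 [-4.13 -0.67 -0.87] lag [0. 0. 0.] 17.28
0.003 Fn 3.07 [-3.98 -2.9  -1.29] lag [-0.   0.1  0. ] 17.53
0.0015 Fn 3.14 [-3.91 -1.95 -0.08] lag [-0.  0.  0.] 17.78
-0.0 Fn 4.31 [-4.95 -0.93  0.61] lag [-0.1  0.   0. ] 18.03
-0.0015 Fn 3.69 [-4.52 -2.3  -0.03] lag [-0.  0.  0.] 18.28
-0.003 Fn 6.79 [-7.52 -1.34  1.92] lag [ 0.6 -0.1  0. ] 18.53
-0.0045 Fn 14.08 [-14.9   -1.48   6.67] lag [ 1.7 -0.3  0.2] 18.78
held t 19.58 ee [ 0.4749 -0.2118  0.1078] F [-14.65  -2.13   6.66]
0.001386893420659805
```

View pics/top4c.png

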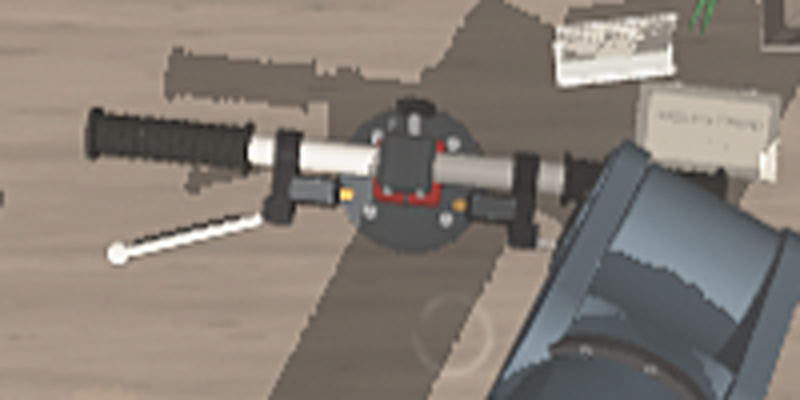

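View pics/scene4c.png

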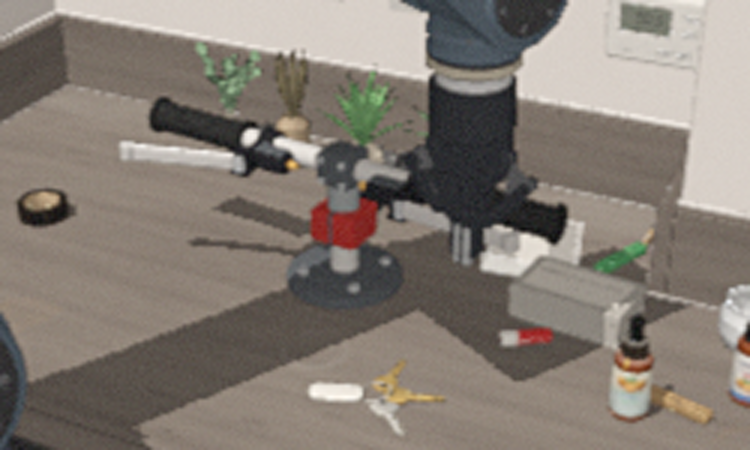

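The right blade is parallel to the bar, with the fingers in front of it. The left lever is out, its tip still at (117,254). The force jump matches the left lever's, so I'm handing in.

```bash
python3 - <<'E'
from h import *
status("final"); manip.sign_off()
E
```

```text
final t 19.68 ee [ 0.4749 -0.2118  0.1079] F [-15.11  -1.99   6.98]
the job is handed in; nothing more can be done
```

I pressed both levers in to their stops in the order asked and handed in at 19.7 s, with the right lever still held in. I used the flat side of the shut fingers, from the robot's side only. No verdict was reported, so these results rest on my own force readings and pictures:

- **Left lever:** the force jumped from about 3 N to 13 N within 3 mm, which marks the stop. I held it there for over 1 s. After I backed off, the top picture showed its tip back at its rest position, and the force was close to zero.
- **Right lever:** it gave the same force jump at the matching depth. At hand-in the fingers were steady on it, pushing with about 15 N.
- **Left lever at the end:** the last pictures showed it out and untouched.
- **Bystanders:** the tape, tin, keys and bottle looked unmoved in the pictures. I kept clear of the rest but did not measure any positions again.

**Unexplained reading:** I saw about 7 N of vertical force at both stops, which I did not track down. It appeared equally on both sides and only at the stop. I had planned for more than 25 mm of clearance to the bar and grips, so I took it as rubbing on the blade.

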